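Nudge the mounting plate home on its locating pins

TASK

The aluminium mounting plate lies askew on the tips of the fixture's two locating pins. Do not grip or pick it up: nudge it gently along with the fingertips, sideways and away from the robot, until both of its pin holes drop over the pins and it lies flat on the fixture. Leave the bush and the bottle behind the fixture and the gearhead beside it standing where they are.

Things in the scene. Friction and masses are not known exactly. Their poses are not given: they have to be found in the camera images.
- fixture: fixed dark steel base, 230 x 230 x 16 mm (x, y, z), bolted to the table. Origin at the centre of its underside; its +x points roughly away from the robot, +y roughly to the robot's left, z up. Two steel locating pins stand on it, 14 mm tall: 12 mm diameter for the lower 6 mm, then tapering to a blunt tip 4 mm across.
- pin_left (a point): foot of the +y pin, on its axis, at the top face of the base (fixture x 20, y 48, z 16 mm); the tip is 14 mm higher
- pin_right (a point): foot of the -y pin, likewise (fixture x 20, y -48, z 16 mm)
- plate: loose pale aluminium plate, 110 x 130 x 10 mm (x, y, z), about 0.4 kg. Origin: centre of its underside; when home it lies 16 mm above the fixture's origin, axes parallel. Pin holes 13.6 mm across at x 20, y +-48 mm; a 21.6 mm bore at x -15. At the start its -x edge rests on the base, its +x side on the pin tips (tilt 0.15 rad), 14-24 mm too far to -x, up to 12 mm to a side, turned up to 0.06 rad
- hole_left (a point): centre of the +y pin hole, at the plate's underside
- hole_right (a point): centre of the -y pin hole, at the plate's underside
- bush: bystander: loose black cylindrical bush, 45 mm diameter, 92 mm tall, standing beyond the fixture; origin at the centre of its foot
- bottle: bystander: loose white bottle with a red cap, 59 mm wide, 154 mm tall, standing beyond the fixture; origin at the centre of its foot
- gearhead: bystander: loose black cube-shaped gearhead with a yellow shaft cap, 80 x 61 x 60 mm, on the table right of the fixture (-y side); origin at the centre of its underside
There are look-alikes about, which are no part of the job. Several things have the shape of the plate; the one meant has the colours described above.

How it is judged:
At the end, for the whole second after the job is handed in: Both holes of the plate are down over their pins (hole axis within 2.5 mm of the pin, underside within 2 mm of the fixture's top face), the plate lies flat (within 0.025 rad) and at rest, and the bush, bottle and gearhead still stand (horizontal distance between hole_left and pin_left below 0.0025 m and horizontal distance between hole_right and pin_right below 0.0025 m and z of each of hole_left, hole_right in the frame of fixture below 0.018 m and angle between plate's own z axis and vertical below 0.025 rad and linear speed of plate below 0.01 m/s and angle between each of bush, bottle, gearhead's own z axis and vertical below 0.1 rad); the robot touches nothing.
It fails at once if the plate is lifted: its centre rises more than 10 mm above the height at which it first lay on the pins (z of plate in the frame of fixture above 0.035 m).
It fails at once if the plate is squeezed or struck hard: more than 70 N between fingers and plate (contact force between the fingers and plate above 70 N).
It fails at once if the bush is disturbed (moved more than 15 mm) (distance of bush from where it was at the start of the episode above 0.015 m).
It fails at once if the bottle is disturbed (moved more than 15 mm) (distance of bottle from where it was at the start of the episode above 0.015 m).
It fails at once if the gearhead is disturbed (moved more than 15 mm) (distance of gearhead from where it was at the start of the episode above 0.015 m).
It also fails if it takes over 42 s, if anything falls off the work surface, if the arm or the gripper's body presses on something with over 40 N, if the wrist force passes 120 N, or if a joint passes its speed limit or range.

ROBOT

A 6-joint arm with a two-finger parallel gripper is mounted at the origin on a cart in front of the work surface, level with it; the furniture and walls round the work are solid. World frame = base frame: x ahead of the robot, y to its left, z up, the work surface at z = 0. Lengths are in m, angles in rad, forces in N, time in s.
With the tool pointing down it reaches from about 0.25 to 0.725 m from the base axis. Payload 4 kg.
Tool frame: the origin (TCP) lies midway between the tips of the shut fingers; the grasp point (between the pads) lies 19 mm behind it; y points along the fingers, x is the direction in which the jaws open and shut, and the axes are right-handed (so a half turn about y gives the same grasp; the last joint's range is limited). The gripper opens to 85 mm and grips with 20 to 120 N. Pads are 22 mm wide; open, the fingers measure 114 mm over their backs; the gripper's body (76 mm by 85 mm) begins 54 mm behind the grasp point. The pads swing forward as they close: fully open they stand 13 mm farther back than shut.
Start: joints at [0, 0.241, 0.005, 1.335, 0, 1.571], TCP at [0.5, -0, 0.231] pointing down, gripper open.
Joint ranges: [-2.72, 2.72], [-1.05, 1.87], [-1.09, 1.28], [-1.99, 2.15], [-1.42, 1.44], [-3.14, 3.14]. Speed limits (rad/s): [2.79, 2.79, 3.14, 3.14, 3.14, 3.14].

INTERFACE

Orientations are given as a 3x3 rotation matrix whose columns are the frame's x, y, z axes.
In Python, from workcell import get_obs, get_image, get_calibration, sign_off gives the robot as it stands.
- The arm moves only by the shell command python3 -m crank 'ROWS' [FORCE]. ROWS is JSON, a list of rows, each a list of 5 numbers: the finger opening in cm, from 0 to 8.54, then the shift along the tool's x, y, z in cm, then the turn about the tool's y in rad. A call has 1 to 5 rows; each row is the pose to reach, as a shift and turn from the pose commanded when the call began, along the tool's axes at that moment; what a row does not reach only later rows make up. A row lasts 1/10 s, in which the tool goes at most 50 mm and 8.59 degrees, less where a joint would pass 70% of its speed; a pose out of reach is approached as far as the arm can. A call with a gripper value outside its range is refused whole. The fingers move at their own pace and stop on an object; FORCE is the grip in N (left out, the last holds). Time passes only in rows, so rows that repeat a pose let the fingers close. It gives the time, the measured TCP pose, the force and the opening at its end, in the units of the state.
- get_obs(): the state, without advancing time (a new reading comes with each control period).
- get_image(name): name is "scene" or "side" or "wrist"; returns the picture (400x640x3 uint8, blue, green, red); there is no depth.
- get_calibration(name): a dict with "K" (3x3 intrinsics, pixels), "extrinsics" (4x4, takes a point from camera to world coordinates); the wrist camera has in their place "T_tool_cam" (4x4, takes a point from camera to tool coordinates, whose origin is the TCP and whose axes are the tool frame's). Camera axes: x right, y down, z forward; pixel columns grow to the right and rows downward; lengths in m; the calibration is good to about 2 mm. A picture is of the moment at which its call begins: read the wrist's pose just before it. get_calibration takes no time and is no camera call.
- sign_off(): hands the job in, once; it reports no verdict.
The state is a dict: "time_s": time; "joint_pos": joint angles; "dq": joint speeds; "joint_efforts": joint torques, N m; "tool_pos": TCP position; "eef_rot": TCP orientation; "ft_force": force on the tool from outside, world axes, zero at the start; "moment": the same for the moment, N m; "gripper_width": finger opening in m.
Only numpy, scipy, OpenCV 4.12 (cv2) and the standard library are available. Lean on these libraries where they do the work, as an engineer would, in place of code of your own. Each camera call takes 0.05 s, during which the arm holds its last target.

## Working session

There is one attempt and no reset: what is moved stays moved. The work goes in short steps, Python scripts to look and compute and a shell command to move; the robot and the scene stay as the last step left them, time stands still between calls to the robot, and variables do not carry over. Pictures are saved under pics/ and viewed, and the job is handed in when it is done.

```bash
mkdir -p pics; ls; python3 - <<'E'
from workcell import *
import cv2,numpy as np
o=get_obs(); print(o)
for n in ("scene","side","wrist"):
    im=get_image(n); cv2.imwrite(f"pics/{n}0.png",im); print(n,get_calibration(n))
E
```

```text
pics
{'time_s': 0.0, 'joint_pos': array([2.21594677e-05, 2.41395070e-01, 3.73952089e-03, 1.33519718e+00,
       2.28619515e-06, 1.57080623e+00]), 'dq': array([-7.80192802e-06, -2.03966422e-04, -5.06943213e-04, -6.61358341e-04,
        7.56874743e-04,  1.21476153e-03]), 'joint_efforts': array([ 5.50268451e-04, -3.72315860e+01,  2.52406776e+01,  1.67737965e-02,
        2.29149265e-05,  1.14679995e-05]), 'tool_pos': array([4.99376368e-01, 1.17597747e-05, 2.30427734e-01]), 'eef_rot': array([[ 9.99997886e-01, -2.05640051e-03, -1.22480325e-05],
       [ 1.22526661e-05,  2.24062641e-06,  1.00000000e+00],
       [-2.05640048e-03, -9.99997886e-01,  2.26581806e-06]]), 'ft_force': array([0.90089346, 0.73836947, 0.22398786]), 'moment': array([ 0.04126475, -0.02851836, -0.00330355]), 'gripper_width': 0.08535407369675745}
scene {'K': array([[362.8362311 ,   0.        , 318.27708925],
       [  0.        , 362.8362311 , 198.64468459],
       [  0.        ,   0.        ,   1.        ]]), 'extrinsics': array([[-0.64928371, -0.45864894,  0.60668922,  0.02919263],
       [-0.76026823,  0.36984019, -0.5
[... 395 characters left out ...]
[-0.32292804, -0.63146148,  0.70496375, -0.4216306 ],
       [-0.01138441, -0.74222569, -0.67005329,  0.65840593],
       [ 0.        ,  0.        ,  0.        ,  1.        ]])}
wrist {'K': array([[304.21327195,   0.        , 319.32229769],
       [  0.        , 304.21327195, 192.64072355],
       [  0.        ,   0.        ,   1.        ]]), 'T_tool_cam': array([[ 9.99999514e-01, -6.03842738e-04, -7.79935721e-04,
         9.72280343e-05],
       [ 5.85824712e-04, -2.72558140e-01,  9.62139136e-01,
        -1.42618788e-01],
       [-7.93558560e-04, -9.62139125e-01, -2.72557654e-01,
         6.84329914e-02],
       [ 0.00000000e+00,  0.00000000e+00,  0.00000000e+00,
         1.00000000e+00]])}
```

View pics/scene0.png

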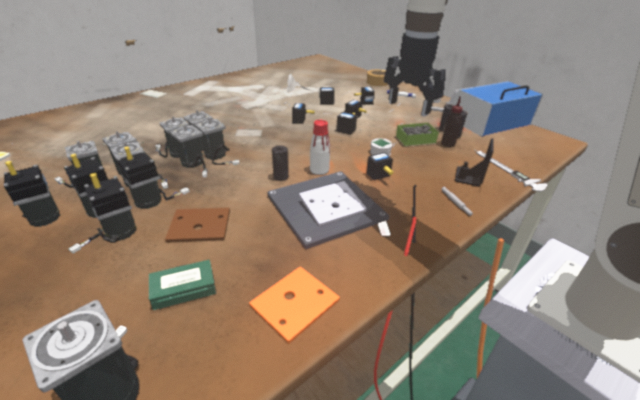

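View pics/side0.png

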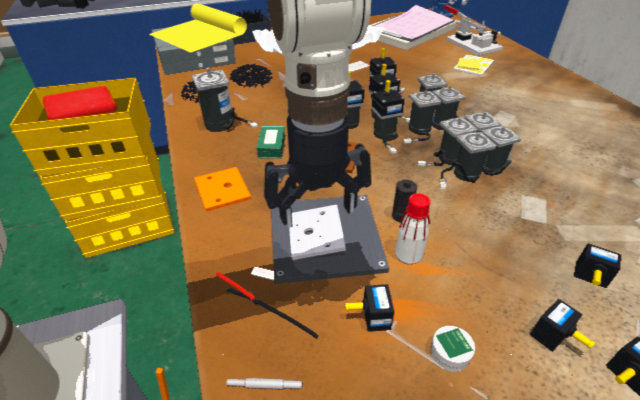

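View pics/wrist0.png

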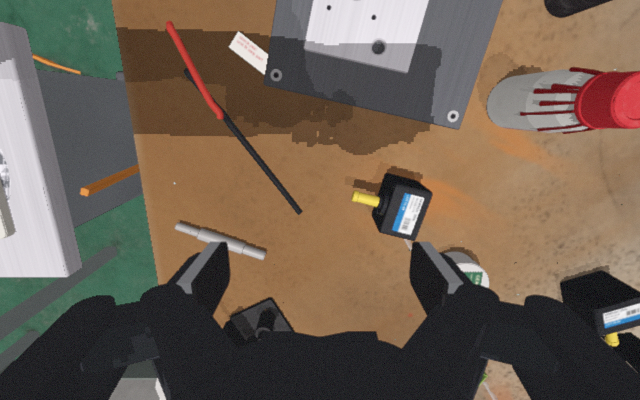

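```bash
cat > h.py <<'E'
from workcell import *
import cv2,numpy as np
def cam(n,o=None):
    c=get_calibration(n)
    if n=="wrist":
        o=o or get_obs(); T=np.eye(4); T[:3,:3]=o["eef_rot"];T[:3,3]=o["tool_pos"]
        return c["K"],T@c["T_tool_cam"]
    return c["K"],c["extrinsics"]
def ray(K,E,uv,z):
    d=E[:3,:3]@np.linalg.solve(K,[uv[0],uv[1],1.]); p=E[:3,3]
    return p+d*(z-p[2])/d[2]
def proj(K,E,P):
    P=np.atleast_2d(P); q=(P-E[:3,3])@E[:3,:3]; q=q@K.T; return q[:,:2]/q[:,2:]
E
python3 - <<'E'
from h import *
K,E=cam("scene")
for uv in [(268,205),(345,177),(385,217),(305,243)]: print(ray(K,E,uv,.016))
K,E=cam("wrist")
for uv in [(265,85),(458,128)]: print(ray(K,E,uv,.016))
a=cv2.imread("pics/scene0.png")[150:260,250:410]; cv2.imwrite("pics/s0z.png",cv2.resize(a,None,fx=5,fy=5,interpolation=cv2.INTER_CUBIC))
a=cv2.imread("pics/side0.png")[180:290,250:410]; cv2.imwrite("pics/d0z.png",cv2.resize(a,None,fx=5,fy=5,interpolation=cv2.INTER_CUBIC))
E
```

```text
[0.65613957 0.29915636 0.016     ]
[0.62896563 0.05731561 0.016     ]
[0.4381514  0.10624085 0.016     ]
[0.48943411 0.31415664 0.016     ]
[0.43879988 0.09140843 0.016     ]
[0.65853674 0.04447966 0.016     ]
```

View pics/s0z.png

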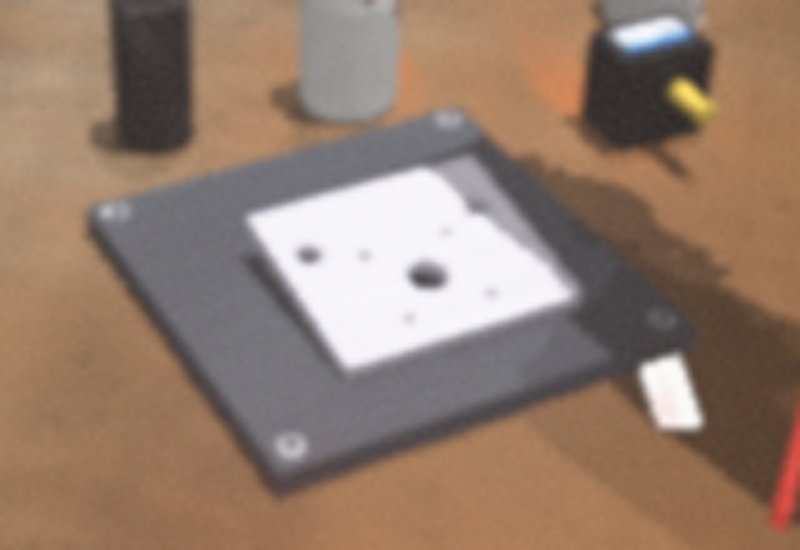

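View pics/d0z.png

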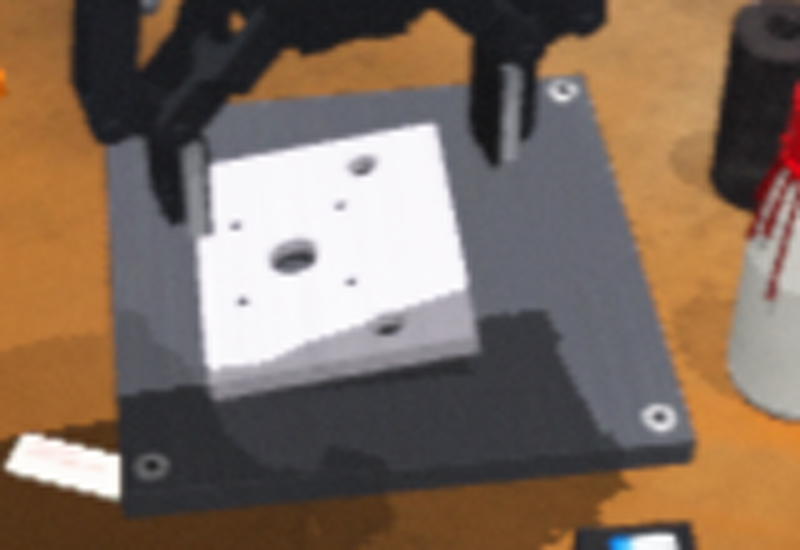

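```bash
python3 -m crank '[[0,3,0,4,0.1],[0,5,0,8,0.1],[0,7,0,12,0.1],[0,7,0,13,0.1],[0,7,0,13,0.1]]' && python3 - <<'E'
from h import *
o=get_obs(); print(o['time_s'],o['tool_pos'],o['joint_pos'],o['gripper_width'])
np.save('o1.npy',o,allow_pickle=True)
cv2.imwrite("pics/w1.png",get_image("wrist"))
cv2.imwrite("pics/s1.png",get_image("side"))
E
```

```text
time_s: 0.65
tool_pos: [0.5696, 0.1315, 0.2302]
eef_rot: [[0.995, -0.002, 0.097], [-0.097, -0.001, 0.995], [-0.002, -1.0, -0.001]]
ft_force: [-0.3, -1.5, -0.1]
gripper_width: 0.0127
0.65 [0.56956486 0.13152266 0.23018112] [ 2.26979676e-01  4.13378240e-01  2.45869688e-01  1.40542008e+00
 -7.66379818e-05  1.89472888e+00] 0.012724219394218738
```

View pics/w1.png

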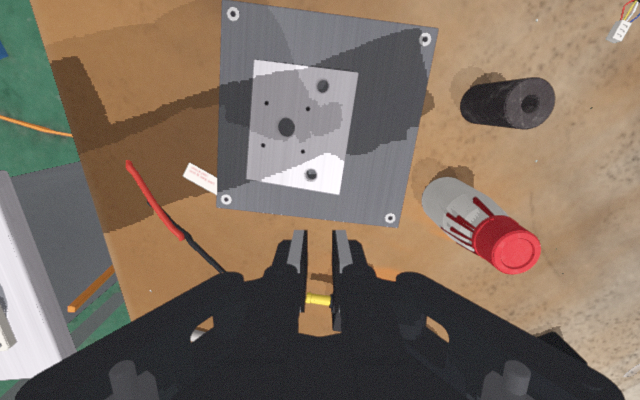

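```bash
python3 - <<'E'
import cv2
a=cv2.imread("pics/w1.png")[0:235,205:445]; cv2.imwrite("pics/w1z.png",cv2.resize(a,None,fx=2.5,fy=2.5,interpolation=cv2.INTER_CUBIC))
E
```

```text
(no output)
```

View pics/w1z.png

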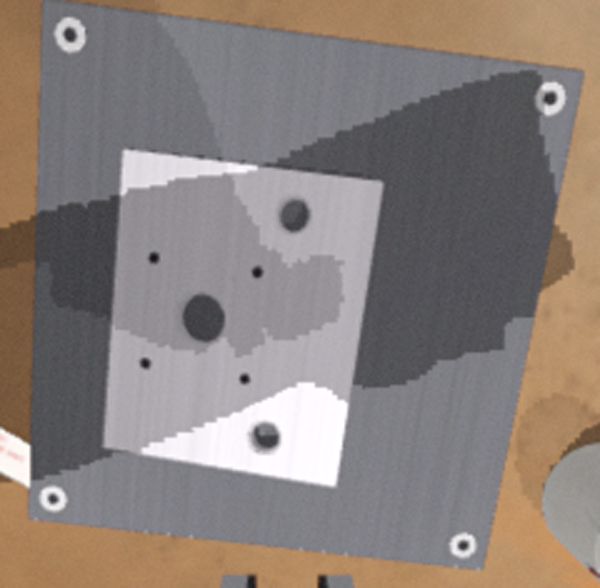

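View pics/s1.png

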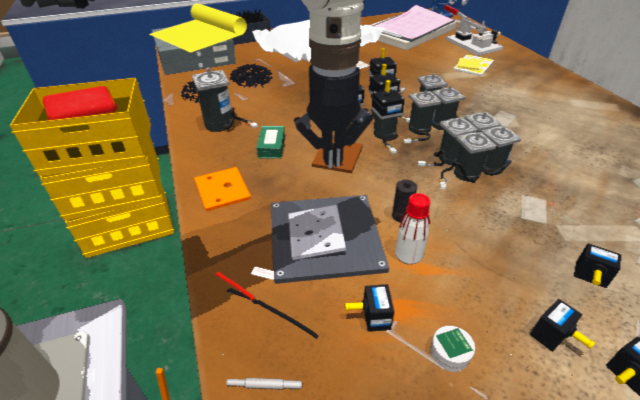

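```bash
cat > fit.py <<'E'
from h import *
from scipy.optimize import least_squares
from scipy.spatial.transform import Rotation as R
def fixpts(): return np.array([[-.115,.115,.016],[.115,.115,.016],[.115,-.115,.016],[-.115,-.115,.016]])
def Rz(a): return R.from_euler('z',a).as_matrix()
def fitfix(K,E,uv):
    f=lambda p:(proj(K,E,fixpts()@Rz(p[2]).T+[p[0],p[1],0])-uv).ravel()
    s=least_squares(f,[.57,.18,-.2]); return s.x,s.fun
# plate rel. fixture: p=[x,y,yaw,tilt]; lower -x edge on base top
PP=np.array([[-.055,.065,.01],[.055,.065,.01],[.055,-.065,.01],[-.055,-.065,.01],[.02,.048,.01],[.02,-.048,.01],[-.015,0,.01]])
def plT(p):
    M=R.from_euler('zy',[p[2],-p[3]]).as_matrix(); z=.016+.055*np.sin(p[3])
    return M,np.array([p[0],p[1],z])
def fitpl(K,E,F,uv,idx,freetilt=True):
    def f(p):
        p=list(p)+([] if freetilt else [.15]); M,t=plT(p)
        W=(PP[idx]@M.T+t)@Rz(F[2]).T+[F[0],F[1],0]
        return (proj(K,E,W)-uv).ravel()
    s=least_squares(f,[-.02,0,0]+([.15] if freetilt else [])); return s.x,s.fun
def report(F,p):
    M,t=plT(list(p)+[.15][:4-len(p)])
    for n,h,pin in (("L",[.02,.048,0],[.02,.048]),("R",[.02,-.048,0],[.02,-.048])):
        q=M@h+t; print(n,"hole-pin mm in fixture",1e3*(q[:2]-pin),"z",1e3*q[2])
E
python3 - <<'E'
from fit import *
np.set_printoptions(precision=4,suppress=True)
o=np.load('o1.npy',allow_pickle=True).item()
K,E=cam("wrist",o)
z=lambda L:np.array(L)/2.5+[205,0]-.3
F,r=fitfix(K,E,z([(42,0),(583,70),(484,568),(30,520)])); print(F,r)
for u in z([(70,35),(550,98),(463,545),(53,498)]): print(Rz(F[2]).T@(ray(K,E,u,.016)-[F[0],F[1],0]))
uv=z([(123,150),(383,182),(336,486),(104,447),(294,215),(265,436),(204,318)])
for ft in (1,0):
    p,r=fitpl(K,E,F,uv,range(7),ft); print(p,abs(r).max()); report(F,p)
K,E=cam("scene")
z=lambda L:np.array(L)/5+[250,150]-.4
F,r=fitfix(K,E,z([(90,210),(468,108),(692,330),(278,480)][0:1]+[(468,108),(692,330),(278,480)])); print("scene",F,r)
uv=z([(247,215),(475,158),(580,293),(350,368),(308,254),(480,206),(428,275)])
for ft in (1,0):
  p,r=fitpl(K,E,F,uv,range(7),ft); print(p,abs(r).max()); report(F,p)
K,E=cam("side",)
z=lambda L:np.array(L)/5+[250,180]-.4
F,r=fitfix(K,E,z([(108,105),(584,76),(690,445),(124,497)])); print("side",F,r)
# bystanders
print('bottle',ray(K,E,(410,258),0),'gear',ray(K,E,(380,325),0.0),'bush',ray(K,E,(402,216),0))
E
```

```text
[ 0.5728  0.1792 -0.2115] [-1.0089 -0.6415  1.2615 -0.7321  0.6088  1.487  -0.8776  0.9087]
[-0.102   0.1029  0.016 ]
[0.1022 0.102  0.016 ]
[ 0.1012 -0.1022  0.016 ]
[-0.103 -0.101  0.016]
[-0.0201 -0.0059 -0.0173  0.127 ] 1.1530243652428567
L hole-pin mm in fixture [-19.4764  -6.2226] z 25.607271628661497
R hole-pin mm in fixture [-21.1205  -6.2083] z 25.39727282774428
[-0.0199 -0.0058 -0.0169] 1.2330647160653712
L hole-pin mm in fixture [-19.3747  -6.1512] z 27.328746951188158
R hole-pin mm in fixture [-20.98    -6.1375] z 27.086117966302215
scene [ 0.5706  0.1806 -1.8003] [-0.5009 -0.6272 -1.0761  0.0393  1.9119  0.6702 -0.4774 -0.5642]
[ 0.0075 -0.0079  0.049   0.0607] 16.502955615435326
L hole-pin mm in fixture [ 5.0959 -6.9947] z 20.407608467733688
R hole-pin mm in fixture [ 9.7898 -6.8795] z 20.69301402083802
[ 0.0049 -0.0135  0.0352] 16.126829965000525
L hole-pin mm in fixture [  3.0359 -12.8743] z 26.953301129021888
R hole-pin mm in fixture [  6.38   -12.8147] z 27.45870814789325
side [ 0.5728  0.1802 -0.2262] [-0.3738  1.0578  0.5736 -0.4065  1.2648 -0.3568 -1.4037 -0.5377]
bottle [0.7202 0.0642 0.    ] gear [ 0.5931 -0.0604  0.    ] bush [0.7641 0.185  0.    ]
```

```bash
python3 -m crank '[[0,-3.1,2,-4.6,0.114],[0,-3.1,7,-4.6,0.114],[0,-3.1,12,-4.6,0.114],[0,-3.1,16.5,-4.6,0.114],[0,-3.1,16.5,-4.6,0.114]]' && python3 - <<'E'
from h import *
o=get_obs(); print(o['time_s'],o['tool_pos'],o['ft_force'],o['gripper_width'])
from fit import Rz
print(Rz(-.214).T@(o['tool_pos']-[.572,.18,0]), np.arctan2(o['eef_rot'][1,0],o['eef_rot'][0,0]))
np.save('o2.npy',o,allow_pickle=True)
cv2.imwrite("pics/w2.png",get_image("wrist"))
a=get_image("side")[150:310,230:470]; cv2.imwrite("pics/s2.png",cv2.resize(a,None,fx=3,fy=3,interpolation=cv2.INTER_CUBIC))
E
```

```text
time_s: 1.25
tool_pos: [0.5277, 0.0844, 0.0605]
eef_rot: [[0.976, -0.014, 0.215], [-0.215, -0.003, 0.977], [-0.013, -1.0, -0.006]]
ft_force: [-2.1, -0.2, -0.2]
gripper_width: 0.0001
1.25 [0.52770069 0.08438119 0.06045184] [-2.0509895  -0.23435688 -0.22675424] 7.789827392198804e-05
[-0.02298221 -0.10284553  0.06045184] -0.21682460364546008
```

View pics/w2.png

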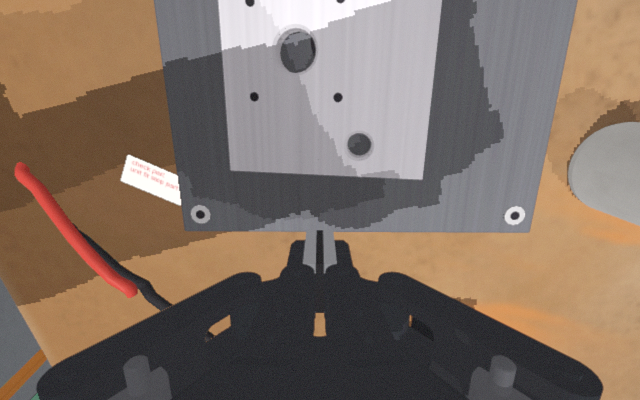

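View pics/s2.png

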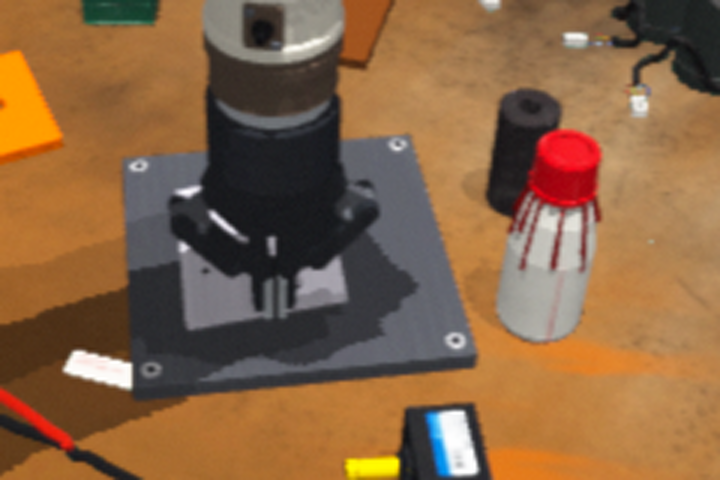

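```bash
python3 -m crank '[[0,0.3,2,0.3,0],[0,0.3,3.8,0.5,0],[0,0.3,3.9,0.5,0],[0,0.3,3.9,1.0,0],[0,0.3,3.9,1.0,0]]' 40 && cat > st.py <<'E'
from fit import *
import sys
np.set_printoptions(precision=4,suppress=True)
o=get_obs(); print(o['time_s'],'F',o['ft_force'])
print('tcp in fixture mm',1e3*(Rz(-.214).T@(o['tool_pos']-[.572,.18,0])), 'yaw rel',np.arctan2(o['eef_rot'][1,0],o['eef_rot'][0,0])+.214)
n=sys.argv[1]
np.save(f'o{n}.npy',o,allow_pickle=True)
cv2.imwrite(f"pics/w{n}.png",get_image("wrist"))
im=get_image("side");cv2.imwrite(f"pics/sfull{n}.png",im)
cv2.imwrite(f"pics/s{n}.png",cv2.resize(im[180:290,250:410],None,fx=5,fy=5,interpolation=cv2.INTER_CUBIC))
im=get_image("scene");cv2.imwrite(f"pics/cfull{n}.png",im)
cv2.imwrite(f"pics/c{n}.png",cv2.resize(im[150:260,250:410],None,fx=5,fy=5,interpolation=cv2.INTER_CUBIC))
E
python3 st.py 3
```

```text
time_s: 1.85
tool_pos: [0.5418, 0.0972, 0.0299]
eef_rot: [[0.977, 0.005, 0.212], [-0.212, 0.001, 0.977], [0.004, -1.0, 0.002]]
ft_force: [1.0, -0.3, 1.1]
gripper_width: -0.0002
1.85 F [ 0.9972 -0.2625  1.1415]
tcp in fixture mm [-11.9117 -87.3296  29.9349] yaw rel 0.0003396245609361137
```

View pics/w3.png

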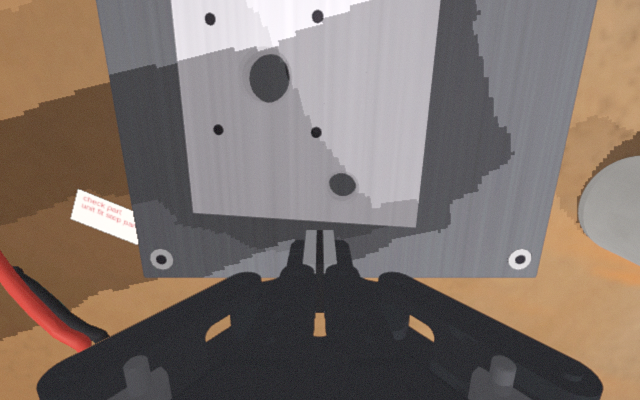

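View pics/s3.png

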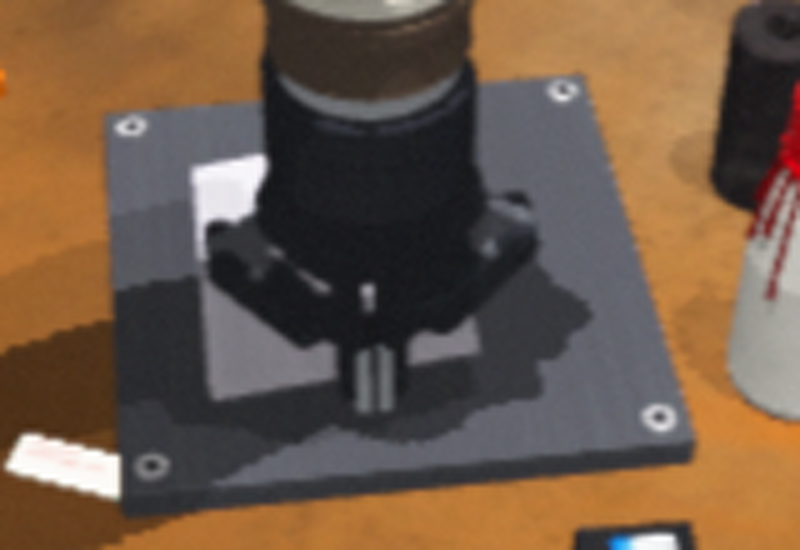

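```bash
python3 -m crank '[[0,0,0.5,0,0],[0,0,0.7,0.2,0],[0,0,0.7,0.4,0],[0,0,0.7,0.5,0],[0,0,0.7,0.5,0]]' && python3 st.py 4
```

```text
time_s: 2.5
tool_pos: [0.5407, 0.1016, 0.0202]
eef_rot: [[0.977, -0.0, 0.212], [-0.212, 0.0, 0.977], [-0.0, -1.0, -0.0]]
ft_force: [-0.5, -0.4, 0.6]
gripper_width: -0.0001
2.5 F [-0.5422 -0.3964  0.5675]
tcp in fixture mm [-13.921  -83.2914  20.2229] yaw rel 0.00026716916161517723
```

View pics/w4.png

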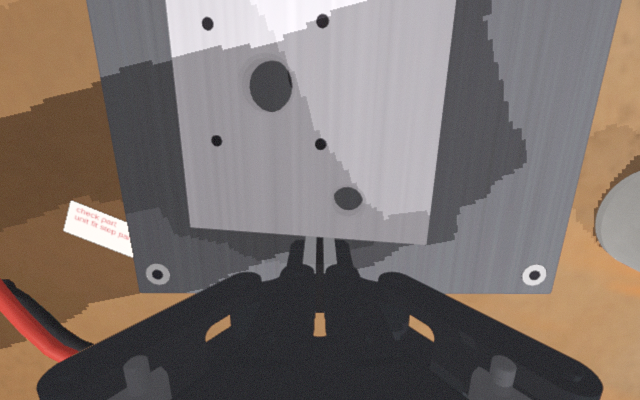

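```bash
python3 -m crank '[[0,0,0,0.15,0],[0,0,0,0.3,0],[0,0,0,0.4,0],[0,0,0,0.5,0],[0,0,0,0.5,0]]' && python3 st.py 5
```

```text
time_s: 3.15
tool_pos: [0.5417, 0.1061, 0.0203]
eef_rot: [[0.977, -0.0, 0.212], [-0.212, -0.0, 0.977], [0.0, -1.0, -0.0]]
ft_force: [0.1, -2.5, 0.2]
gripper_width: -0.0001
3.15 F [ 0.0949 -2.4843  0.2262]
tcp in fixture mm [-13.9027 -78.6859  20.2808] yaw rel -7.721161083143468e-05
```

View pics/w5.png

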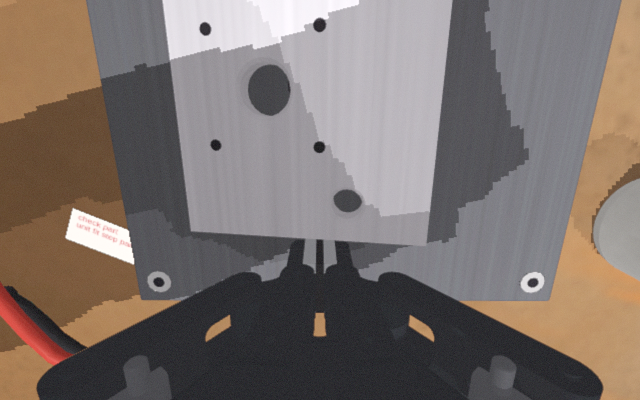

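```bash
python3 -m crank '[[0,0,0,0.1,0],[0,0,0,0.2,0],[0,0,0,0.3,0],[0,0,0,0.3,0]]' && python3 st.py 6 && python3 - <<'E'
import cv2
a=cv2.imread("pics/w6.png")[0:310,80:630]; cv2.imwrite("pics/w6z.png",cv2.resize(a,None,fx=1.45,fy=1.45,interpolation=cv2.INTER_CUBIC))
E
```

```text
time_s: 3.7
tool_pos: [0.5423, 0.1094, 0.0203]
eef_rot: [[0.977, -0.0, 0.212], [-0.212, 0.0, 0.977], [-0.0, -1.0, 0.0]]
ft_force: [-0.8, -2.4, 0.1]
gripper_width: -0.0
3.7 F [-0.8333 -2.4067  0.0957]
tcp in fixture mm [-14.0223 -75.2617  20.252 ] yaw rel 0.0002932597258638314
```

View pics/w6z.png

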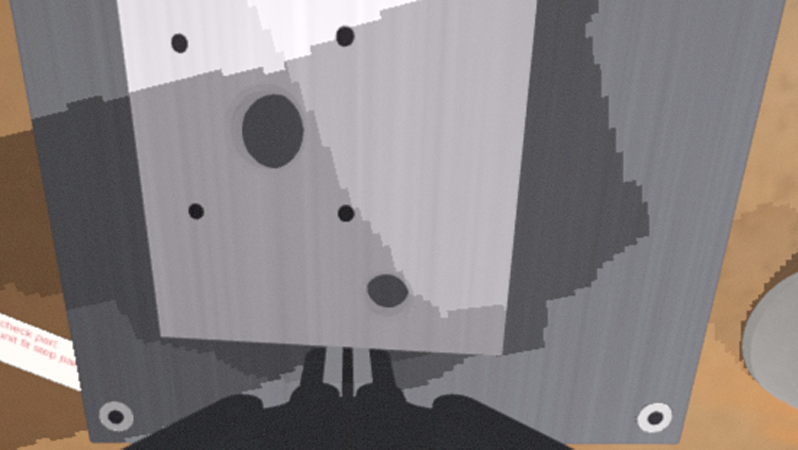

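View pics/c6.png

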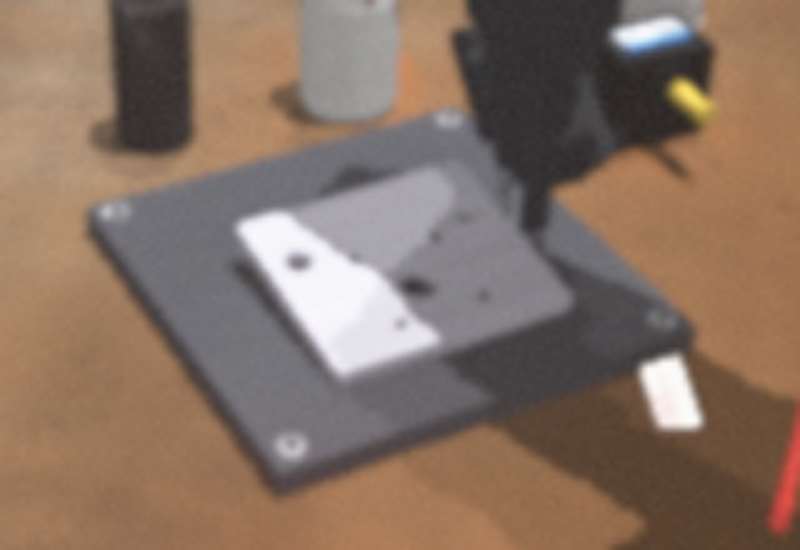

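```bash
cat > f6.py <<'E'
from fit import *
import sys
np.set_printoptions(precision=4,suppress=True)
def go(n,z,fx,fuv,idx,uv):
    o=np.load(f'o{n}.npy',allow_pickle=True).item(); K,E=cam("wrist",o)
    fx=np.array(fx,float)
    f=lambda p:(proj(K,E,np.c_[fx/1e3,0*fx[:,0]+.016]@Rz(p[2]).T+[p[0],p[1],0])-z(fuv)).ravel()
    s=least_squares(f,[.572,.18,-.21]); F=s.x; print('F',F,abs(s.fun).max())
    for ft in (0,1):
        p,r=fitpl(K,E,F,z(uv),idx,ft); print(p,abs(r).max()); report(F,p)
E
python3 - <<'E'
from f6 import *
z=lambda L:np.array(L)/1.45+[80,0]-.2
go(6,z,[(-102,-102),(102,-102),(-115,-115),(115,-115)],[(116,417),(655,418),(90,443),(680,443)],[3,2,6,5],[(162,337),(501,355),(273,131),(388,290)])
E
```

```text
F [ 0.5726  0.1798 -0.2148] 1.6995967648131227
[-0.0204  0.0005  0.0001] 4.207213687376964
L hole-pin mm in fixture [-20.6162   0.4781] z 27.20706620284851
R hole-pin mm in fixture [-20.6057   0.4781] z 27.20865363159698
[-0.0201 -0.0002 -0.007   0.1057] 3.7166591590946894
L hole-pin mm in fixture [-19.9064  -0.3552] z 23.948964806742488
R hole-pin mm in fixture [-20.5723  -0.3528] z 23.878306714353222
```

```bash
python3 -m crank '[[0,0,0,-1.5,0],[0,0,-5,-1.5,0],[4,0,-10,-1.5,-0.15],[6,-4,-10,2,-0.30],[6,-8,-10,6,-0.45]]' && python3 -m crank '[[6,0,0,0,-0.15],[6,0,0,0,-0.3],[6,0,0,0,-0.45],[6,0,0,0,-0.6],[6,0,0,0,-0.75]]' && python3 -m crank '[[6,0,0,0,-0.15],[6,0,0,0,-0.30],[6,0,0,0,-0.37],[6,0,0,0,-0.37]]'; python3 st.py 7
```

```text
time_s: 4.35
tool_pos: [0.4839, 0.1767, 0.1228]
eef_rot: [[0.972, 0.005, -0.236], [0.236, 0.003, 0.972], [0.006, -1.0, 0.002]]
ft_force: [1.0, 1.1, -0.9]
gripper_width: 0.0435
time_s: 4.85
tool_pos: [0.4822, 0.1764, 0.1204]
eef_rot: [[0.547, 0.0, -0.837], [0.837, 0.001, 0.547], [0.001, -1.0, 0.0]]
ft_force: [-0.3, -0.0, -0.0]
gripper_width: 0.06
time_s: 5.25
tool_pos: [0.4822, 0.1763, 0.1204]
eef_rot: [[0.214, 0.0, -0.977], [0.977, 0.001, 0.214], [0.001, -1.0, 0.0]]
ft_force: [0.2, 0.5, 0.6]
gripper_width: 0.06
5.25 F [0.2332 0.5345 0.5713]
tcp in fixture mm [-86.936  -22.6729 120.4054] yaw rel 1.5695042987070502
```

View pics/s7.png

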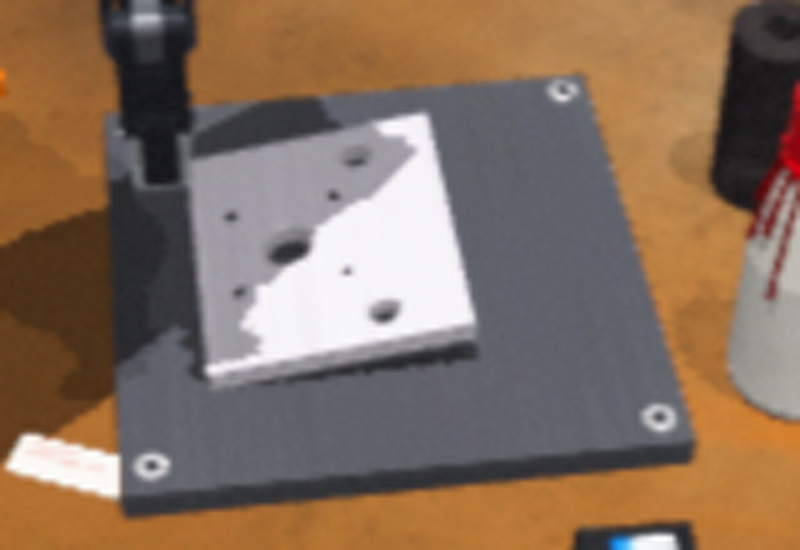

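View pics/w7.png

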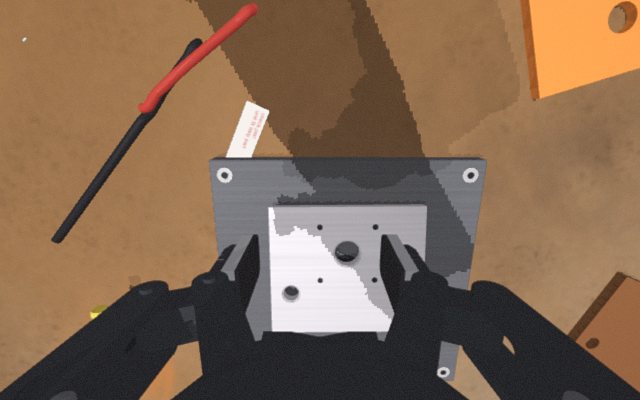

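View pics/c7.png

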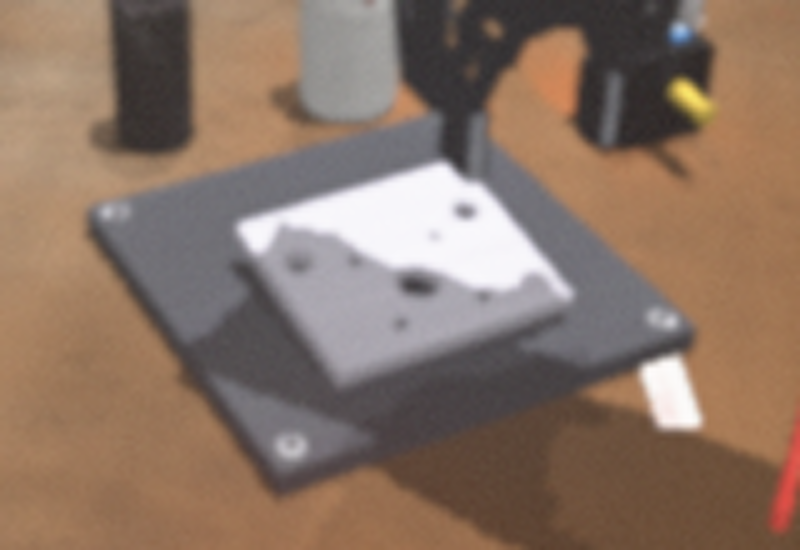

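```bash
python3 -m crank '[[6,1.2,0,1,0],[6,2.3,0,1.9,0],[6,2.3,4.5,1.9,0],[6,2.3,9.2,1.9,0],[6,2.3,9.6,1.9,0]]' && python3 -m crank '[[6,0,0,0,0],[6,0,0,0,0]]'; python3 st.py 8
```

```text
time_s: 5.9
tool_pos: [0.4634, 0.2016, 0.0194]
eef_rot: [[0.213, -0.011, -0.977], [0.977, -0.004, 0.213], [-0.007, -1.0, 0.009]]
ft_force: [-1.6, -0.6, -0.3]
gripper_width: 0.0601
time_s: 6.1
tool_pos: [0.4701, 0.204, 0.0262]
eef_rot: [[0.213, 0.003, -0.977], [0.977, 0.001, 0.213], [0.002, -1.0, -0.003]]
ft_force: [-0.0, 0.1, 0.4]
gripper_width: 0.0597
6.1 F [-0.0042  0.0712  0.4159]
tcp in fixture mm [-104.6659    1.7801   26.2251] yaw rel 1.5699516837319512
```

View pics/s8.png

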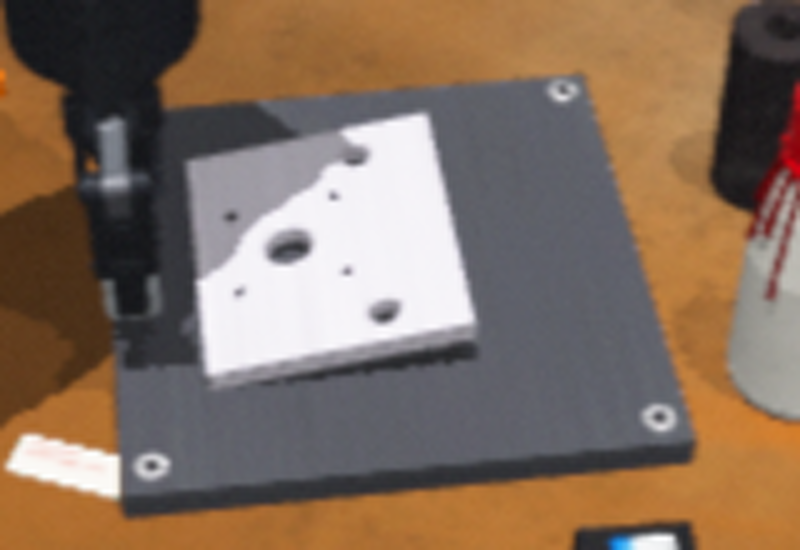

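View pics/w8.png

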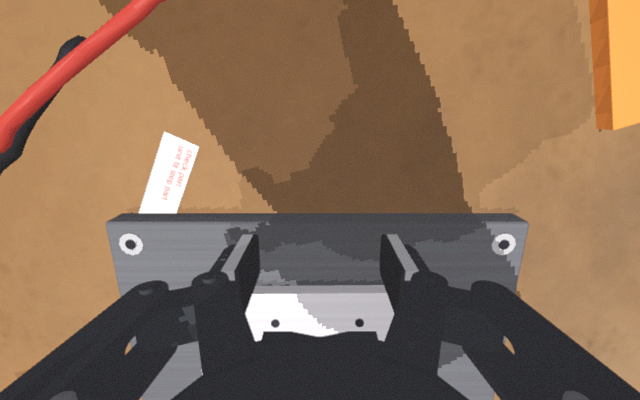

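View pics/c8.png

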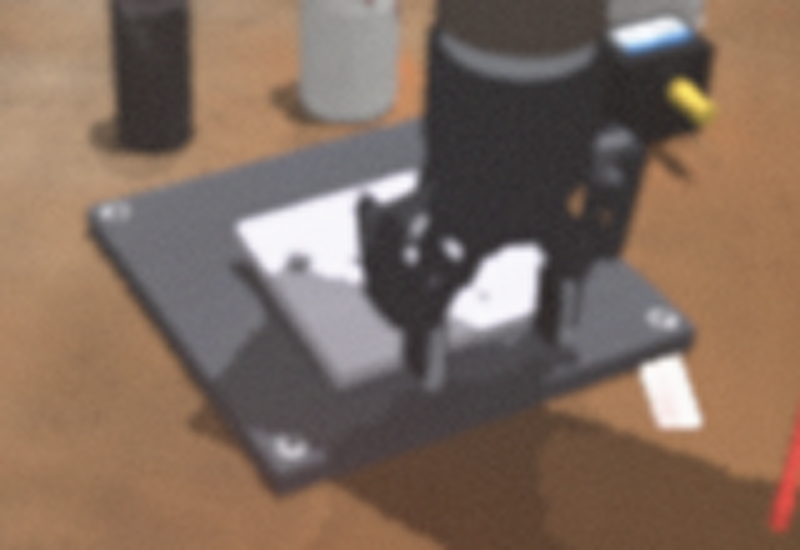

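```bash
python3 -m crank '[[6,-0.1,0.2,0,0],[6,-0.1,0.4,0,0],[6,-0.1,0.6,0,0],[6,-0.1,0.8,0,0],[6,-0.1,0.8,0,0]]';  python3 -m crank '[[6,0,0.1,0,0],[6,0,0.2,0,0],[6,0,0.2,0,0]]';python3 -m crank '[[6,0,0.1,0,0],[6,0,0.2,0,0],[6,0,0.2,0,0]]'; python3 st.py 9
```

```text
time_s: 6.75
tool_pos: [0.468, 0.202, 0.0159]
eef_rot: [[0.213, -0.001, -0.977], [0.977, -0.0, 0.213], [-0.001, -1.0, 0.001]]
ft_force: [0.4, -0.6, -0.4]
gripper_width: 0.06
time_s: 7.05
tool_pos: [0.4682, 0.2021, 0.0141]
eef_rot: [[0.213, -0.0, -0.977], [0.977, -0.0, 0.213], [-0.0, -1.0, 0.0]]
ft_force: [-0.3, -0.1, 1.3]
gripper_width: 0.0601
time_s: 7.35
tool_pos: [0.4682, 0.2021, 0.0122]
eef_rot: [[0.213, -0.0, -0.977], [0.977, -0.0, 0.213], [-0.0, -1.0, 0.0]]
ft_force: [-0.3, -0.2, 0.6]
gripper_width: 0.06
7.35 F [-0.287  -0.179   0.5714]
tcp in fixture mm [-106.1048   -0.4055   12.1525] yaw rel 1.5700157006148392
```

View pics/c9.png

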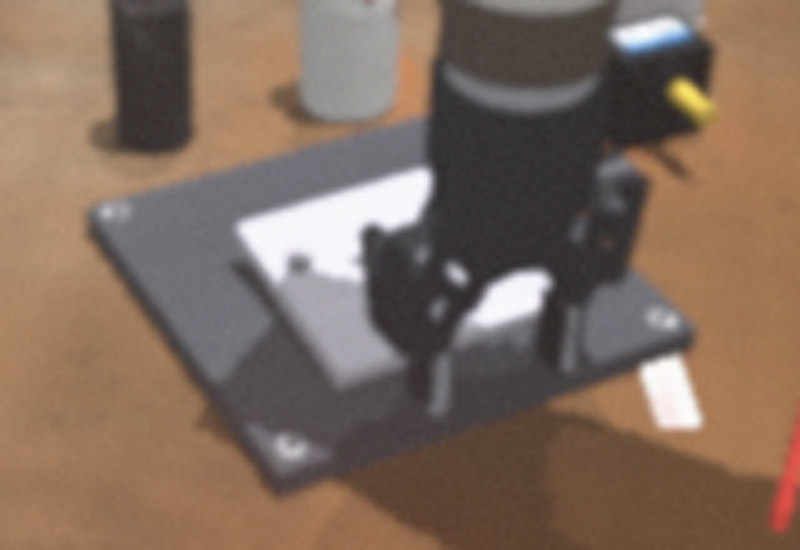

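View pics/s9.png

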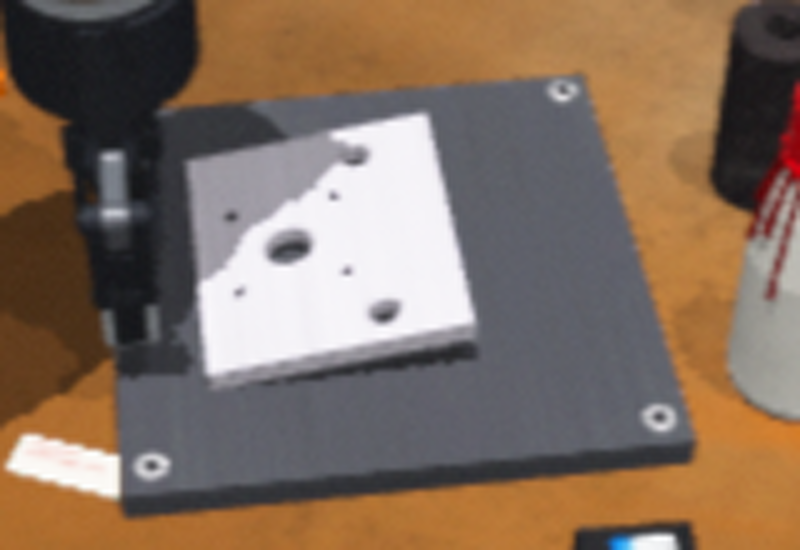

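```bash
python3 - <<'E'
from fit import *
np.set_printoptions(precision=1,suppress=True)
F=[.5722,.1798,-.214]
for n,off,ys in (("side",[250,180],(-30,-44)),("scene",[250,150],(30,44))):
    K,E=cam(n)
    for z in (.016,.02,.024,.028):
        P=np.array([[x/1e3,y/1e3,z] for y in ys for x in (-117,-95)])@Rz(F[2]).T+[F[0],F[1],0]
        print(n,z,((proj(K,E,P)-off+.4)*5).ravel())
E
```

```text
side 0.016 [107.6 338.8 160.  333.9 108.6 363.5 161.7 358.5]
side 0.02 [106.7 332.2 159.3 327.4 107.8 356.9 161.  352. ]
side 0.024 [105.9 325.7 158.6 320.9 106.9 350.4 160.3 345.5]
side 0.028 [105.  319.1 158.  314.3 106.1 343.8 159.6 338.9]
scene 0.016 [448.5 420.  424.2 391.9 422.  429.3 398.  400.8]
scene 0.02 [448.9 413.4 424.6 385.3 422.4 422.7 398.4 394.3]
scene 0.024 [449.4 406.8 425.  378.7 422.8 416.1 398.7 387.7]
scene 0.028 [449.9 400.1 425.4 372.1 423.2 409.4 399.  381. ]
```

```bash
python3 -m crank '[[6,0,0.1,0,0],[6,0,0.2,0,0],[6,0,0.2,0,0]]';  python3 -m crank '[[6,0,0.1,0,0],[6,0,0.2,0,0],[6,0,0.2,0,0]]'
```

```text
time_s: 7.8
tool_pos: [0.4685, 0.2022, 0.011]
eef_rot: [[0.213, 0.0, -0.977], [0.977, 0.0, 0.213], [0.0, -1.0, -0.0]]
ft_force: [-1.8, -0.3, 5.7]
gripper_width: 0.0598
time_s: 8.1
tool_pos: [0.4685, 0.2022, 0.0109]
eef_rot: [[0.213, 0.001, -0.977], [0.977, 0.0, 0.213], [0.001, -1.0, -0.001]]
ft_force: [-7.2, -2.3, 19.6]
gripper_width: 0.0601
```

```bash
python3 -m crank '[[6,0,-0.6,0,0],[6,0,-0.6,-0.4,0],[6,0,-0.6,-0.8,0],[6,0,-0.6,-1.2,0],[6,0,-0.6,-1.5,0]]';  python3 -m crank '[[6,0,0,-0.2,0],[6,0,0,-0.4,0],[6,0,0,-0.6,0],[6,0,0,-0.8,0],[6,0,0,-0.8,0]]'; python3 st.py 10
```

```text
time_s: 8.6
tool_pos: [0.4833, 0.1988, 0.0138]
eef_rot: [[0.213, -0.001, -0.977], [0.977, -0.0, 0.213], [-0.0, -1.0, 0.001]]
ft_force: [-0.0, -0.4, 0.5]
gripper_width: 0.0596
time_s: 9.1
tool_pos: [0.4904, 0.1971, 0.0139]
eef_rot: [[0.213, -0.001, -0.977], [0.977, -0.001, 0.213], [-0.001, -1.0, 0.001]]
ft_force: [-3.0, 0.7, -1.8]
gripper_width: 0.0598
9.1 F [-2.9809  0.739  -1.7581]
tcp in fixture mm [-83.3276  -0.6467  13.9405] yaw rel 1.5699530634888639
```

View pics/s10.png

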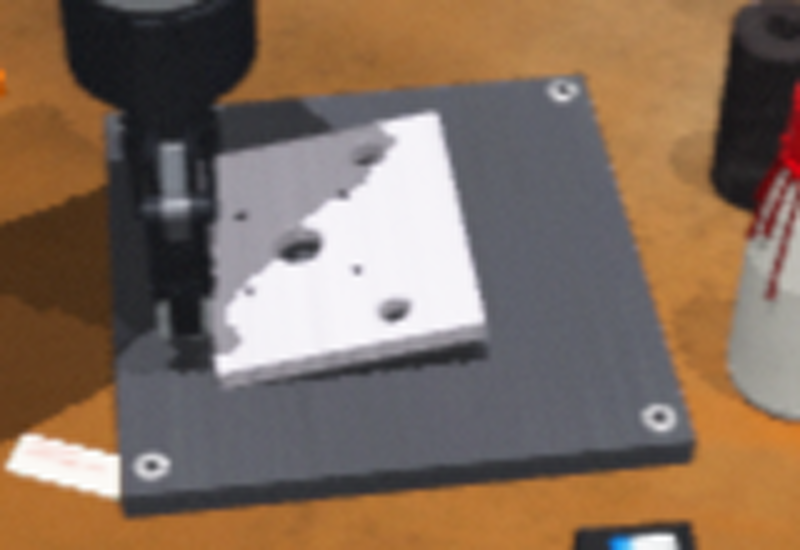

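View pics/w10.png

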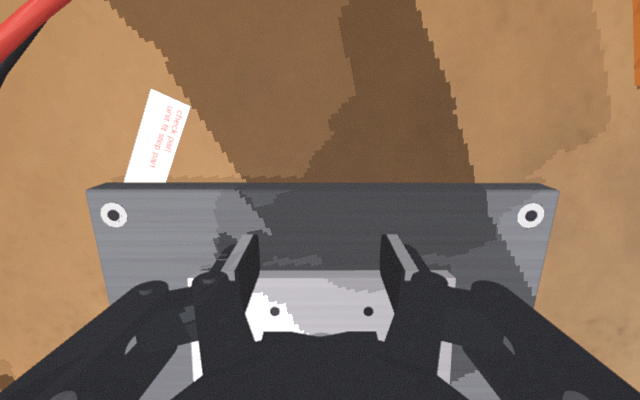

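```bash
python3 -m crank '[[6,0,0,-0.25,0],[6,0,0,-0.5,0],[6,0,0,-0.75,0],[6,0,0,-1.0,0],[6,0,0,-1.0,0]]'; python3 -m crank '[[6,0,0,-0.15,0],[6,0,0,-0.3,0],[6,0,0,-0.3,0]]';  python3 st.py 11
```

```text
time_s: 9.75
tool_pos: [0.5018, 0.1951, 0.0146]
eef_rot: [[0.214, 0.002, -0.977], [0.977, -0.0, 0.214], [0.0, -1.0, -0.002]]
ft_force: [-1.0, 0.2, -0.3]
gripper_width: 0.0603
time_s: 10.05
tool_pos: [0.505, 0.1946, 0.0149]
eef_rot: [[0.213, 0.003, -0.977], [0.977, 0.0, 0.213], [0.001, -1.0, -0.003]]
ft_force: [0.5, 0.8, 0.3]
gripper_width: 0.0602
10.05 F [0.499  0.7526 0.3499]
tcp in fixture mm [-68.5986   0.0824  14.8858] yaw rel 1.5697092359322184
```

View pics/s11.png

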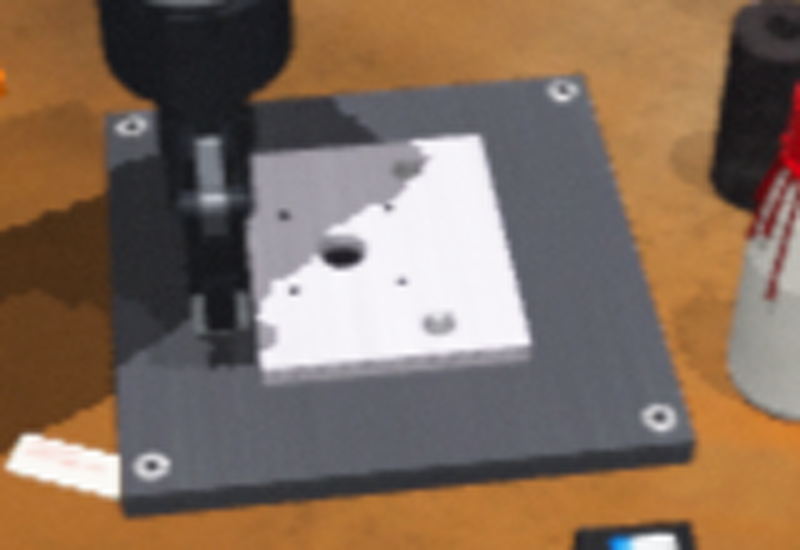

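View pics/w11.png

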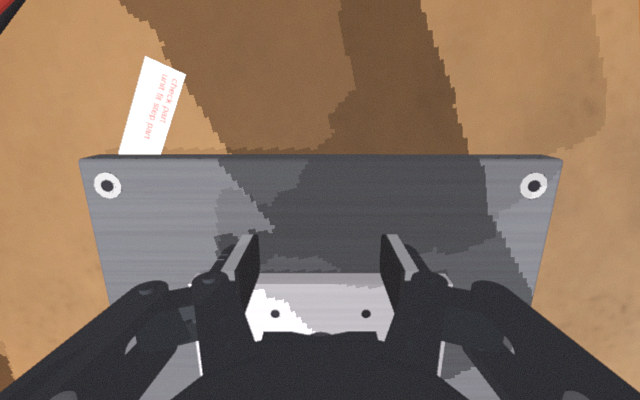

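```bash
python3 -m crank '[[6,0,0,0.8,0],[6,0,0,2,0],[6,0,-4,2.5,0],[6,0,-8.5,3,0],[6,0,-13,3,0]]'; python3 -m crank '[[6,-4,-3,0,0],[6,-8,-5,0,0],[6,-8,-5,0,0],[6,-8,-5,0,0]]';  python3 st.py 12
```

```text
time_s: 10.7
tool_pos: [0.4716, 0.2008, 0.145]
eef_rot: [[0.212, -0.003, -0.977], [0.977, -0.001, 0.212], [-0.002, -1.0, 0.003]]
ft_force: [2.0, 1.3, -0.4]
gripper_width: 0.0603
time_s: 11.1
tool_pos: [0.4566, 0.1225, 0.1948]
eef_rot: [[0.214, 0.001, -0.977], [0.977, 0.001, 0.214], [0.001, -1.0, -0.001]]
ft_force: [-0.3, 0.6, -0.6]
gripper_width: 0.0598
11.1 F [-0.3275  0.6416 -0.5716]
tcp in fixture mm [-100.5837  -80.6676  194.8287] yaw rel 1.5687903596621195
```

View pics/s12.png

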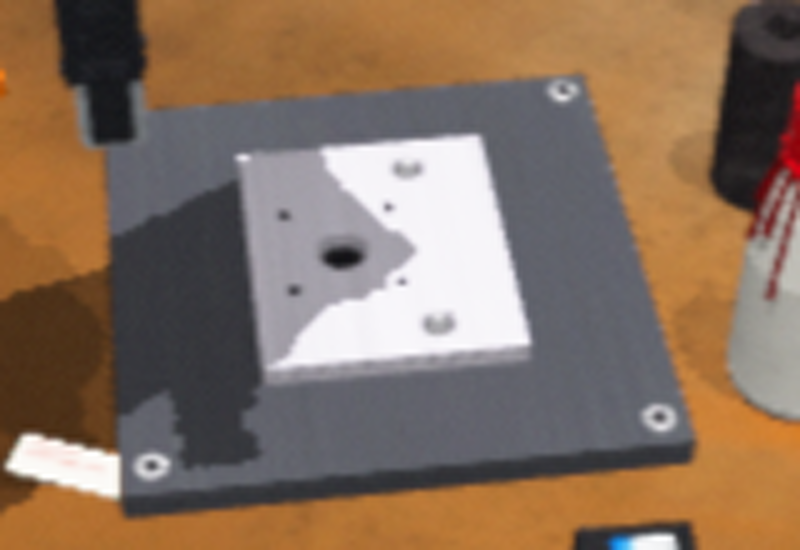

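View pics/c12.png

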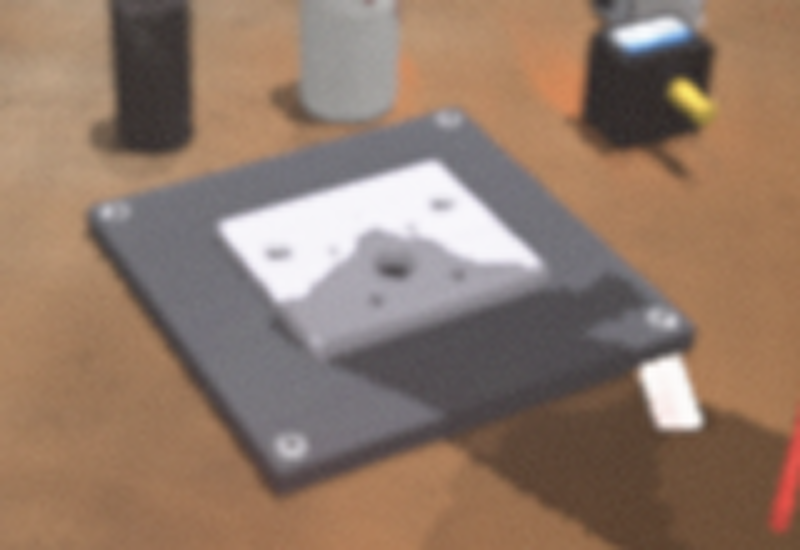

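View pics/sfull12.png

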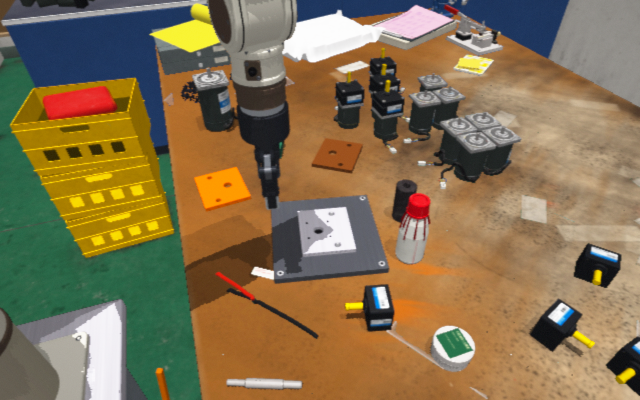

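```bash
python3 - <<'E'
from fit import *
np.set_printoptions(precision=4,suppress=True)
for n,off,fc,uv in (("side",[250,180],[(108,105),(584,76),(690,445),(124,497)],[(238,155),(480,136),(530,346),(264,372)]),
 ("scene",[250,150],[(278,480),(90,210),(468,108),(692,330)],[(320,350),(218,226),(437,160),(547,268)])):
    K,E=cam(n); z=lambda L:np.array(L)/5+off-.4
    F,r=fitfix(K,E,z(fc)); print(n,F,abs(r).max())
    p,r=fitpl(K,E,F,z(uv),range(4)); print(p,abs(r).max()); report(F,p)
E
python3 - <<'E'
import cv2,numpy as np
a=cv2.imread("pics/side0.png").astype(int);b=cv2.imread("pics/sfull12.png").astype(int)
for n,(x0,x1,y0,y1) in dict(bush_bottle=(395,435,180,265),gear=(345,400,282,332)).items():
    print(n,abs(a-b)[y0:y1,x0:x1].mean())
a=cv2.imread("pics/sfull12.png")[215:260,295:360]; cv2.imwrite("pics/z12.png",cv2.resize(a,None,fx=11,fy=11,interpolation=cv2.INTER_CUBIC))
E
```

```text
side [ 0.5728  0.1802 -0.2262] 1.4036955188623779
[ 0.0006 -0.0004  0.0105  0.0013] 0.40428694452401714
L hole-pin mm in fixture [ 0.1279 -0.2293] z 16.097317351247746
R hole-pin mm in fixture [ 1.134 -0.224] z 16.098631637314362
scene [ 0.5706  0.1806 -0.2295] 1.9119218440897612
[ 0.0026 -0.0007  0.0309  0.0117] 0.558997393403331
L hole-pin mm in fixture [ 1.1499 -0.0721] z 16.861266122224773
R hole-pin mm in fixture [ 4.1127 -0.0264] z 16.89598305879002
bush_bottle 5.6911764705882355
gear 7.931757575757576
```

View pics/z12.png

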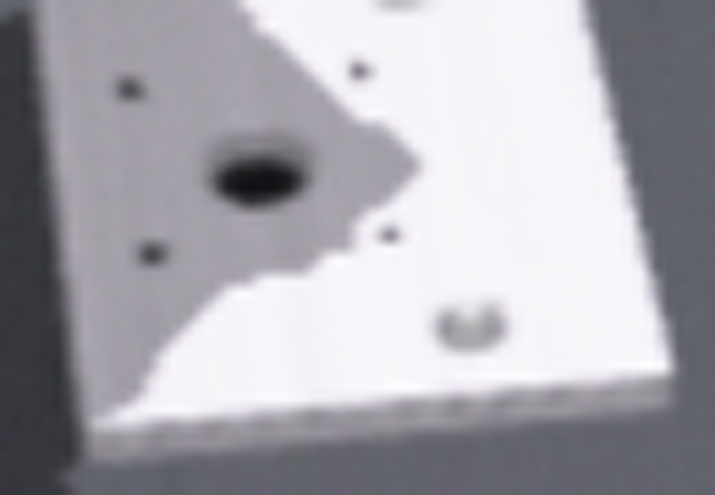

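```bash
python3 -m crank '[[8,4,0,-3,0],[8.5,8,-1,-7,0],[8.5,8,-1,-7,0],[8.5,8,-1,-7,0]]';  python3 st.py 13; python3 - <<'E'
import cv2
a=cv2.imread("pics/w13.png")[:,160:560]; cv2.imwrite("pics/w13z.png",cv2.resize(a[:300],None,fx=2,fy=2,interpolation=cv2.INTER_CUBIC))
E
```

```text
time_s: 11.65
tool_pos: [0.5428, 0.1876, 0.2022]
eef_rot: [[0.211, -0.003, -0.978], [0.978, -0.001, 0.211], [-0.001, -1.0, 0.003]]
ft_force: [-0.9, 0.0, -0.4]
gripper_width: 0.085
11.65 F [-0.919   0.0376 -0.4269]
tcp in fixture mm [-30.113    1.2677 202.1809] yaw rel 1.572478977691848
```

View pics/w13z.png

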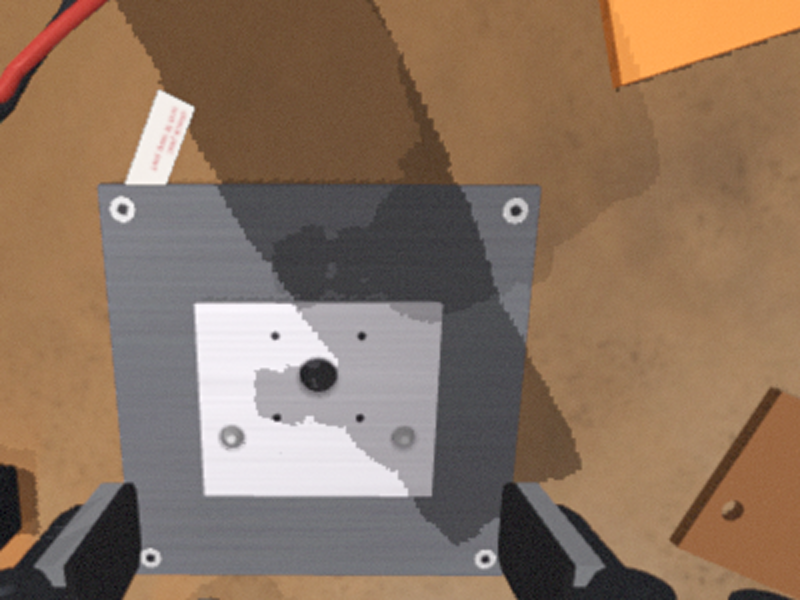

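```bash
python3 - <<'E'
from f6 import *
z=lambda L:np.array(L)/2+[160,0]-.25
go(13,z,[(-102,-102),(-102,102),(102,102),(102,-102)],[(122,209),(515,210),(485,558),(150,558)],[3,0,1,2],[(195,303),(442,303),(433,495),(203,495)])
sign_off()
E
```

```text
F [ 0.5724  0.1796 -0.2155] 0.316697644976216
[-0.0018  0.0002  0.0013] 3.240516602458939
L hole-pin mm in fixture [-2.0396  0.2089] z 27.1982072563573
R hole-pin mm in fixture [-1.9119  0.209 ] z 27.217507205413085
[0.     0.0002 0.0012 0.0129] 0.6728210892376865
L hole-pin mm in fixture [-0.0434  0.1973] z 16.963214373842934
R hole-pin mm in fixture [0.0761 0.1973] z 16.964751182569298
the job is handed in; nothing more can be done
```

The plate is seated over both pins and the job is handed in at about 12 s of the 42 s allowed; sign-off gave no verdict.

**What I did:** I nudged the plate about 6 mm towards +y with the shut fingertips. I then turned the tool and pushed the plate's -x edge about 20 mm away from the robot with the two fingertips spread 6 cm. It dropped over the pins. The force readings while pushing were about 3 N, and I backed off clear of everything before handing in.

**Last checks:**
- **Wrist view from above:** the pins show centred in both holes. The free-tilt fit puts both holes within 0.3 mm of their pins, the underside about 1 mm above the fixture's top face, and the tilt at 0.013 rad, which is within reading error.
- **Side camera:** the fit puts the holes within about 1.2 mm of the pins and the plate flat (0.001 rad).
- **Bystanders:** the bush, bottle and gearhead look upright and in their original places in the pictures. I checked them by eye only; a before/after pixel difference was not conclusive.

**Checks that disagreed or went off:**
- **Scene camera:** it put the right hole 4.1 mm off its pin. Its fixture fit was also the poorest, up to 1.9 px off, so I went with the two closer views.
- **Touching the base:** while finding the fingertip height I pressed the fingers on the fixture base with about 20 N, beside the plate.

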